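# Move the spice tins to the new rack in the same order

## Robot

A 6-joint arm with a two-finger parallel gripper is mounted at the origin on the work surface. World frame = base frame: x ahead of the robot, y to its left, z up, the work surface at z = 0. Lengths are in mm, angles in rad, forces in N, time in s.
With the tool pointing down it reaches from about 300 to 775 mm from the base axis. Payload 14.6 kg.
Tool frame: the origin (TCP) lies between the finger pads; the fingertips stand 22 mm ahead of it and the grasp point (between the pads) lies 3 mm ahead of it (manip.tcp_to_tips is the distance from the TCP to the fingertips, in mm); y points along the fingers, z is the direction in which the jaws open and shut, and the axes are right-handed (so a half turn about y gives the same grasp; the last joint's range is limited). The gripper opens to 94 mm and grips with 3 to 60 N. Pads are 16 mm wide; open, the fingers measure 119 mm over their backs; the gripper's body (75 mm by 177 mm) begins 78 mm behind the grasp point.
Start: joints at [-1.183, 0.3, 1.521, -0, 1.321, -0.067], TCP at [241.597, -494.085, 227.446] pointing down, gripper open.
Joint ranges: [-3.03, 3.03], [-0.79, 2.21], [0.23, 2.52], [-1.04, 4.18], [0, 3.07], [-2.55, 2.55]. Speed limits (rad/s): [2.22, 2.22, 2.57, 3.14, 3.14, 3.14].

## Interface

Orientations are given as [roll, pitch, yaw] about the fixed x, y, z axes, in that order (R = Rz(yaw) Ry(pitch) Rx(roll)).
In Python, from cell import manip gives the robot as it stands.
- The arm moves only by the shell command python3 -m jog 'ROWS' [OPENING] [FORCE]. ROWS is JSON, one flat list of numbers, 6 for each row, row after row: the shift along the tool's x, y, z in mm, then the turn, a rotation vector about the tool's x, y, z in degrees. A call has 1 to 10 rows; each row is the pose to reach, as a shift and turn from the pose commanded when the call began, along the tool's axes at that moment; what a row does not reach only later rows make up. A row lasts 1/12 s, in which the tool goes at most 41.7 mm and 7.16 degrees, less where a joint would pass 70% of its speed; a pose out of reach is approached as far as the arm can. A call with a gripper value outside its range is refused whole. OPENING is the finger opening in mm, from 0 to 94, set as the call begins (- or left out, the last holds). The fingers move at their own pace and stop on an object; FORCE is the grip in N (left out, the last holds). Time passes only in rows, so rows that repeat a pose let the fingers close. It gives the time, the measured TCP pose, the force and the opening at its end, in the units of the state.
- manip.read_state(): the state, without advancing time (a new reading comes with each control period).
- manip.camera(name): name is "side" or "top"; returns a dict with "img" (384x512x3 uint8, red, green, blue), "intrinsics" (3x3 intrinsics, pixels), "k1" (the pictures are not rectified: a ray, as slopes to the right and down, at radius r is drawn at 1 + k1 r^2 times it, then the intrinsics apply), "origin" and "orientation" of the camera in the world. Camera axes: x right, y down, z forward; pixel columns grow to the right and rows downward; lengths in mm; the calibration is good to about 2 mm. A picture is of the moment at which its call begins. There is no depth.
- manip.sign_off(): hands the job in, once; it reports no verdict.
Trained networks look in a picture, given as the dict that the camera call returned (one of the last four; its "shot" number tells which), for a name from the list of things; names that differ only in an ending like _2 or _b are one class to them, and where a whole thing is asked for, a point or a joint stands for the part that bears it (a point fixed in the world has none). Each returns a list of dicts, best first, with "score" (0 to 1); they miss things now and then, are a little off and sometimes report something else, mostly with a low value. They report only what shows in the picture. A call takes as long as a camera call. They do not tell look-alikes from the thing itself.
- manip.masks_of(thing, picture): "pixels" (384x512 bool, what is visible of it) and "xy" ([column, row] in pixels, amid what is visible of it).
- manip.tip_of(thing, picture): "xy" ([column, row] in pixels: a listed point, or the origin of a listed thing).
The state is a dict: "clock": time; "joints": joint angles; "qd": joint speeds; "effort": joint torques, N m; "eef_pos": TCP position; "eef_rot": TCP orientation; "wrist_force": force on the tool from outside, world axes, zero at the start; "moment": the same for the moment, N m; "finger_gap": finger opening in mm.
Only numpy, scipy, OpenCV 4.12 (cv2) and the standard library are available. Lean on these libraries where they do the work, as an engineer would, in place of code of your own. Each camera call takes 0.05 s, during which the arm holds its last target.

## Task

The old wooden spice rack is to be washed and oiled: move the four spice tins from it to the empty steel rack, one to a bay, in the same order from left to right as they stand now, because the cook reaches for them by place. Set each tin down gently and leave it standing upright on the floor of its bay; do not drop a tin or tip it over.

Things in the scene. Friction and masses are not known exactly. Their poses are not given: they have to be found in the camera images.
- tin_a_mid (a point): tall round brushed-steel spice tin with a plain flat lid, 44 mm diameter, 82 mm high, straight-sided, closed; the point is on its axis half-way up (41 mm above its foot), z along the axis. Loose, 0.10 to 0.21 kg
- tin_b_mid (a point): squat wide round brushed-steel shaker tin with seven dark holes in its flat top, 54 mm diameter, 60 mm high, straight-sided; the point is on its axis half-way up (30 mm above its foot), z along the axis. Loose, 0.11 to 0.23 kg
- tin_c_mid (a point): square brushed-steel spice tin, 46 x 46 mm, 70 mm high, closed with a flat lid; the point is its centre (35 mm above its foot), z up along it, x and y square to its side faces. Loose, 0.12 to 0.24 kg
- tin_d_mid (a point): round brushed-steel spice tin, 48 mm diameter, straight-sided up to 56 mm, then a shallow domed lid with a small wooden ball knob 16 mm across whose top is 80 mm above the foot; the point is on its axis half-way up (40 mm above its foot), z along the axis. Loose, 0.11 to 0.23 kg
- wood_rack: old rack: fixed, low, dark wood, 308 mm long (y), 80 mm deep (x), four bays in a row, a tin in each at the start. Origin: centre of its underside; +y is to the left seen from the robot (turned at most 15 degrees). Bay centres at y = +114, +38, -38, -114 mm, x = 0; each 72 mm square inside. Tins stand at z = 15 mm on cork liners; walls and dividers (4 mm thick) reach z = 23 mm
- steel_rack: new rack: fixed, low, brushed steel with wire rails, 308 mm long (y), 80 mm deep (x), four bays in a row, empty; left or right of the old one. Origin: centre of its underside; +y is to the left seen from the robot (turned at most 15 degrees). Bay centres at y = +114, +38, -38, -114 mm, x = 0; each 72 mm square inside. Bay floor at z = 12 mm; rails and dividing wires (4 mm thick) reach z = 20 mm
- liner_a: one of four fixed square cork liners, 70 x 70 x 3 mm, on the floor of a bay of the wooden rack: the one in the bay where the tall plain round tin stands at the start, so it marks that tin's first place. Origin at the centre of its underside, 3 mm below the surface on which the tin stands; axes parallel to the wooden rack's
- liner_b: one of four fixed square cork liners, 70 x 70 x 3 mm, on the floor of a bay of the wooden rack: the one in the bay where the squat wide shaker tin stands at the start, so it marks that tin's first place. Origin at the centre of its underside, 3 mm below the surface on which the tin stands; axes parallel to the wooden rack's
- liner_c: one of four fixed square cork liners, 70 x 70 x 3 mm, on the floor of a bay of the wooden rack: the one in the bay where the square tin stands at the start, so it marks that tin's first place. Origin at the centre of its underside, 3 mm below the surface on which the tin stands; axes parallel to the wooden rack's
- liner_d: one of four fixed square cork liners, 70 x 70 x 3 mm, on the floor of a bay of the wooden rack: the one in the bay where the tin with the wooden knob stands at the start, so it marks that tin's first place. Origin at the centre of its underside, 3 mm below the surface on which the tin stands; axes parallel to the wooden rack's
Things that resemble listed ones, but are neither listed nor needed, are in the scene too. What is shaped like the part that bears tin_d_mid but yellow is not meant. What is shaped like the part that bears tin_c_mid but blue or red is not meant.

How it is judged (in metres and radians):
At the end, for the whole second after the job is handed in: Each tin stands in the steel rack in the same place from the left as it had in the wooden rack: centre within 16 mm of its bay's centre along and across the rack, foot within 4 mm of the bay floor's height, upright within 0.1 rad, at rest (under 0.02 m/s) (((y of liner_a in the frame of wood_rack between 0.094 and 0.134 m and y of tin_a_mid in the frame of steel_rack between 0.098 and 0.13 m) or (y of liner_a in the frame of wood_rack between 0.018 and 0.058 m and y of tin_a_mid in the frame of steel_rack between 0.022 and 0.054 m) or (y of liner_a in the frame of wood_rack between -0.058 and -0.018 m and y of tin_a_mid in the frame of steel_rack between -0.054 and -0.022 m) or (y of liner_a in the frame of wood_rack between -0.134 and -0.094 m and y of tin_a_mid in the frame of steel_rack between -0.13 and -0.098 m)) and x of tin_a_mid in the frame of steel_rack between -0.016 and 0.016 m and z of tin_a_mid in the frame of steel_rack between 0.049 and 0.057 m and angle between each of tin_a_mid, tin_b_mid, tin_c_mid, tin_d_mid's own z axis and vertical below 0.1 rad and linear speed of each of tin_a, tin_b, tin_c, tin_d below 0.02 m/s and ((y of liner_b in the frame of wood_rack between 0.094 and 0.134 m and y of tin_b_mid in the frame of steel_rack between 0.098 and 0.13 m) or (y of liner_b in the frame of wood_rack between 0.018 and 0.058 m and y of tin_b_mid in the frame of steel_rack between 0.022 and 0.054 m) or (y of liner_b in the frame of wood_rack between -0.058 and -0.018 m and y of tin_b_mid in the frame of steel_rack between -0.054 and -0.022 m) or (y of liner_b in the frame of wood_rack between -0.134 and -0.094 m and y of tin_b_mid in the frame of steel_rack between -0.13 and -0.098 m)) and x of tin_b_mid in the frame of steel_rack between -0.016 and 0.016 m and z of tin_b_mid in the frame of steel_rack between 0.038 and 0.046 m and ((y of liner_c in the frame of wood_rack between 0.094 and 0.134 m and y of tin_c_mid in the frame of steel_rack between 0.098 and 0.13 m) or (y of liner_c in the frame of wood_rack between 0.018 and 0.058 m and y of tin_c_mid in the frame of steel_rack between 0.022 and 0.054 m) or (y of liner_c in the frame of wood_rack between -0.058 and -0.018 m and y of tin_c_mid in the frame of steel_rack between -0.054 and -0.022 m) or (y of liner_c in the frame of wood_rack between -0.134 and -0.094 m and y of tin_c_mid in the frame of steel_rack between -0.13 and -0.098 m)) and x of tin_c_mid in the frame of steel_rack between -0.016 and 0.016 m and z of tin_c_mid in the frame of steel_rack between 0.043 and 0.051 m and ((y of liner_d in the frame of wood_rack between 0.094 and 0.134 m and y of tin_d_mid in the frame of steel_rack between 0.098 and 0.13 m) or (y of liner_d in the frame of wood_rack between 0.018 and 0.058 m and y of tin_d_mid in the frame of steel_rack between 0.022 and 0.054 m) or (y of liner_d in the frame of wood_rack between -0.058 and -0.018 m and y of tin_d_mid in the frame of steel_rack between -0.054 and -0.022 m) or (y of liner_d in the frame of wood_rack between -0.134 and -0.094 m and y of tin_d_mid in the frame of steel_rack between -0.13 and -0.098 m)) and x of tin_d_mid in the frame of steel_rack between -0.016 and 0.016 m and z of tin_d_mid in the frame of steel_rack between 0.048 and 0.056 m); the robot touches nothing.
It fails at once if a tin is tipped over (more than 0.7 rad from upright) (angle between any of tin_a_mid, tin_b_mid, tin_c_mid, tin_d_mid's own z axis and vertical above 0.7 rad).
It fails at once if a tin is dropped (falls faster than 0.6 m/s, about 20 mm of free fall, with no finger on it) ((linear speed of tin_a above 0.6 m/s and contact force between the fingers and tin_a below 0.1 N) or (linear speed of tin_b above 0.6 m/s and contact force between the fingers and tin_b below 0.1 N) or (linear speed of tin_c above 0.6 m/s and contact force between the fingers and tin_c below 0.1 N) or (linear speed of tin_d above 0.6 m/s and contact force between the fingers and tin_d below 0.1 N)).
It also fails if it takes over 115 s, if anything falls off the work surface, if the arm or the gripper's body presses on something with over 40 N, if the wrist force passes 120 N, or if a joint passes its speed limit or range.

## Working session

There is one attempt and no reset: what is moved stays moved. The work goes in short steps, Python scripts to look and compute and a shell command to move; the robot and the scene stay as the last step left them, time stands still between calls to the robot, and variables do not carry over. Pictures are saved under pics/ and viewed, and the job is handed in when it is done.

```bash
ls; mkdir -p pics; python3 - <<'E'
from cell import manip
import cv2
s=manip.read_state();print(s)
for n in("top","side"):
    c=manip.camera(n);cv2.imwrite(f"pics/{n}0.png",c["img"][:,:,::-1]);print(n,c["intrinsics"],c["k1"],c["origin"],c["orientation"])
E
```

```text
pics
{'clock': 0.0, 'joints': array([-1.18258984e+00,  3.00453928e-01,  1.52161543e+00, -1.13882246e-05,
        1.32072011e+00, -6.65686083e-02]), 'qd': array([ 0.00031424,  0.0005419 ,  0.0009319 ,  0.00113808, -0.00113021,
        0.00156935]), 'effort': array([ 2.17616471e-03, -5.31791389e+01, -3.52732801e+01,  7.08642486e-02,
        2.43728334e-02, -1.34745628e-04]), 'eef_pos': array([ 241.50618036, -493.85471683,  226.88121277]), 'eef_rot': array([-1.57199123e+00,  6.86054234e-05, -2.68681478e+00]), 'wrist_force': array([-1.23568809, -0.54123685, -0.92293776]), 'moment': array([ 0.01931977, -0.04541681, -0.01117652]), 'finger_gap': 94.19928644926055}
top [[347.08927008   0.         253.35606121]
 [  0.         347.08927008 186.31803062]
 [  0.           0.           1.        ]] 0.036824022527431 [454.05200708 -37.18465313 903.43815639] [-2.9729092  -0.00362151 -1.54449934]
side [[466.10525172   0.         256.02729563]
 [  0.         466.10525172 186.66790355]
 [  0.           0.           1.        ]] -0.0788499690969468 [  82.77009942  696.0446477  1058.03973204] [-2.39767502  0.01140483 -2.54933593]
```

View pics/top0.png

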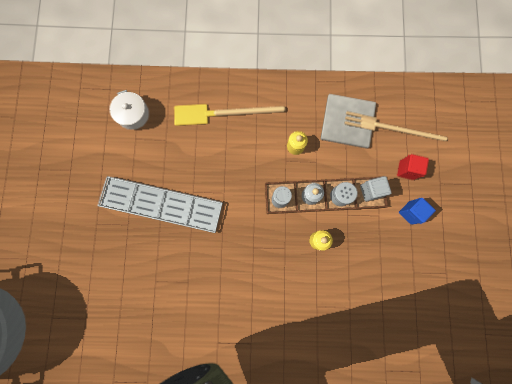

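View pics/side0.png

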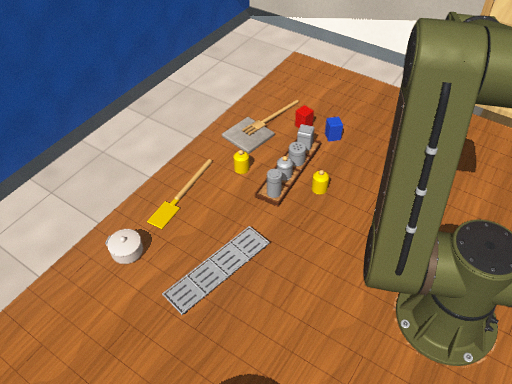

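The top view has the wooden rack at about (327,196), with the tins left to right being A (282,196), D (314,192), B (345,193), C (376,188). The steel rack is at about (162,204). There are yellow knob look-alikes at (297,143) and (321,240).

```bash
cat > h.py <<'E'
import numpy as np,cv2
from scipy.spatial.transform import Rotation as Ro
from scipy.optimize import least_squares
def Rm(o): return Ro.from_euler('xyz',o).as_matrix()
def ray(c,uv):
    K=c["intrinsics"]; d=np.array([(uv[0]-K[0,2])/K[0,0],(uv[1]-K[1,2])/K[1,1]])
    u=d.copy()
    for _ in range(20): u=d/(1+c["k1"]*(u@u))
    return Rm(c["orientation"])@np.array([u[0],u[1],1.])
def at_z(c,uv,z):
    r=ray(c,uv);o=np.array(c["origin"]);return (o+r*(z-o[2])/r[2])
def proj(c,P):
    P=np.atleast_2d(P);q=(P-np.array(c["origin"]))@Rm(c["orientation"])
    s=q[:,:2]/q[:,2:];s=s*(1+c["k1"]*(s**2).sum(1))[:,None]
    K=c["intrinsics"];return s*[K[0,0],K[1,1]]+[K[0,2],K[1,2]]
def tri(c1,u1,c2,u2):
    A=[];b=[]
    for c,u in((c1,u1),(c2,u2)):
        r=ray(c,u);r/=np.linalg.norm(r);M=np.eye(3)-np.outer(r,r);A.append(M);b.append(M@np.array(c["origin"]))
    x=np.linalg.lstsq(np.vstack(A),np.hstack(b),rcond=None)[0]
    return x,[np.linalg.norm(A[i]@x-b[i]) for i in(0,1)]
E
python3 - <<'E'
from cell import manip
from h import *
import pickle
T=manip.camera("top");S=manip.camera("side")
D={"T":T,"S":S,"tips":{},"masks":{}}
H=dict(tin_a_mid=56,tin_b_mid=45,tin_c_mid=50,tin_d_mid=55,wood_rack=0,steel_rack=0,liner_a=12)
for n,z in H.items():
    for k,c in(("T",T),("S",S)):
        t=manip.tip_of(n,c);m=manip.masks_of(n,c)
        D["tips"][n,k]=t;D["masks"][n,k]=m
        print(n,k,[(np.round(x["xy"]).tolist(),round(x["score"],2),np.round(at_z(c,x["xy"],z)[:2]).tolist()) for x in t[:4]],"M",[(np.round(x["xy"]).tolist(),round(x["score"],2),int(x["pixels"].sum())) for x in m[:4]])
pickle.dump(D,open("d0.pkl","wb"))
E
python3 - <<'E'
import cv2
a=cv2.imread('pics/top0.png')
cv2.imwrite('pics/z1.png',cv2.resize(a[165:245,250:410],None,fx=5,fy=5,interpolation=cv2.INTER_CUBIC))
cv2.imwrite('pics/z2.png',cv2.resize(a[165:245,90:240],None,fx=5,fy=5,interpolation=cv2.INTER_CUBIC))
E
```

```text
tin_a_mid T [([283.0, 197.0], 0.72, [573.0, -109.0]), ([310.0, 194.0], 0.28, [582.0, -175.0])] M [([280.0, 195.0], 0.55, 350)]
tin_a_mid S [([274.0, 182.0], 0.79, [572.0, -106.0])] M [([275.0, 181.0], 0.8, 369), ([305.0, 138.0], 0.22, 304)]
tin_b_mid T [([342.0, 192.0], 0.65, [591.0, -259.0])] M [([342.0, 194.0], 0.87, 486), ([312.0, 195.0], 0.58, 399)]
tin_b_mid S [([294.0, 154.0], 0.52, [592.0, -253.0])] M [([296.0, 153.0], 0.69, 338)]
tin_c_mid T [([416.0, 209.0], 0.58, [555.0, -437.0]), ([373.0, 188.0], 0.55, [603.0, -333.0])] M [([412.0, 168.0], 0.91, 606), ([417.0, 209.0], 0.76, 622), ([376.0, 189.0], 0.67, 540), ([323.0, 180.0], 0.51, 113)]
tin_c_mid S [([303.0, 137.0], 0.75, [605.0, -334.0]), ([332.0, 129.0], 0.68, [544.0, -423.0]), ([304.0, 119.0], 0.58, [649.0, -418.0])] M [([304.0, 139.0], 0.86, 321), ([292.0, 181.0], 0.73, 82), ([335.0, 127.0], 0.69, 367), ([304.0, 117.0], 0.56, 325)]
tin_d_mid T [([308.0, 192.0], 0.91, [589.0, -173.0]), ([296.0, 140.0], 0.7, [720.0, -143.0]), ([319.0, 242.0], 0.68, [467.0, -199.0]), ([309.0, 194.0], 0.35, [584.0, -175.0])] M [([318.0, 24
[... 544 characters left out ...]
0.57, [587.0, -257.0])] M [([160.0, 203.0], 0.97, 3577), ([361.0, 198.0], 0.63, 281)]
steel_rack S [([215.0, 270.0], 0.61, [559.0, 203.0])] M [([214.0, 267.0], 0.64, 2936)]
liner_a T [([366.0, 193.0], 0.89, [596.0, -329.0]), ([282.0, 200.0], 0.82, [571.0, -111.0]), ([309.0, 196.0], 0.75, [584.0, -181.0]), ([339.0, 194.0], 0.69, [592.0, -260.0])] M [([332.0, 196.0], 0.82, 254), ([364.0, 199.0], 0.82, 312), ([303.0, 202.0], 0.73, 354), ([270.0, 202.0], 0.57, 439)]
liner_a S [([277.0, 193.0], 0.67, [564.0, -109.0]), ([294.0, 160.0], 0.62, [594.0, -259.0]), ([284.0, 173.0], 0.58, [589.0, -191.0]), ([305.0, 150.0], 0.57, [587.0, -323.0])] M [([279.0, 199.0], 0.68, 110), ([311.0, 149.0], 0.5, 61)]
```

View pics/z1.png

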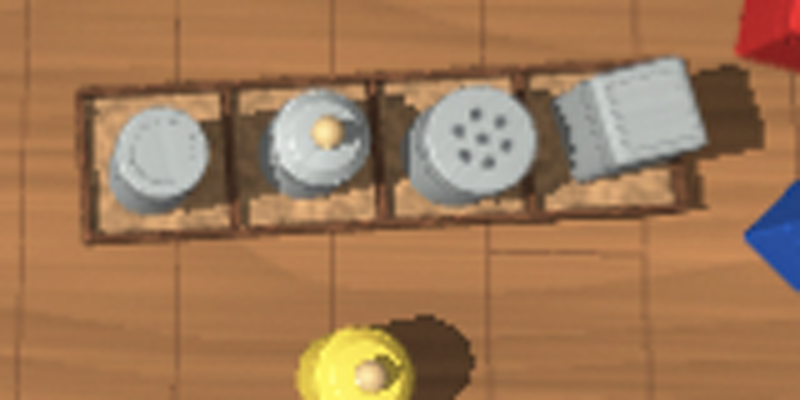

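View pics/z2.png

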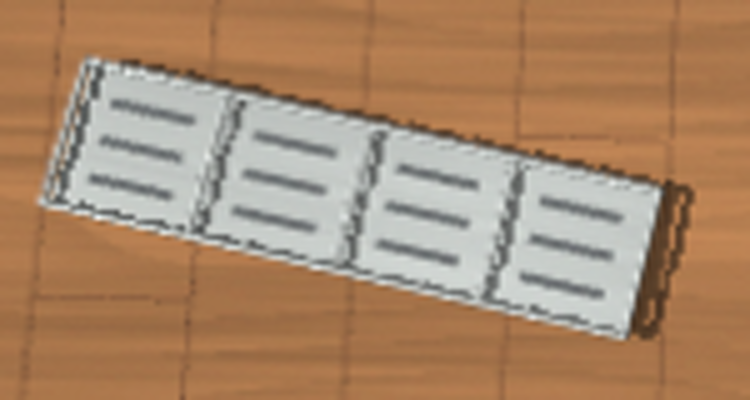

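```bash
python3 - <<'E'
from h import *
import pickle
D=pickle.load(open("d0.pkl","rb"));T=D["T"];S=D["S"]
def p(u,v,z,ox): 
    return at_z(T,(ox+(u+.5)/5-.5,165+(v+.5)/5-.5),z)[:2]
for n,u,v,z in [("A",163,152,97),("Dk",328,131,88),("B",483,140,75),("C",652,112,85)]: print(n,p(u,v,z,250).round(1))
cc=[p(*q,85,250) for q in [(598,85),(685,57),(706,140),(622,168)]]
print("Ccorners",np.round(cc,1).tolist(),np.mean(cc,0).round(1))
e=np.array(cc); 
for i in range(4):
    d=e[(i+1)%4]-e[i];print(np.linalg.norm(d).round(1),np.degrees(np.arctan2(d[1],d[0])).round(1))
def rack(pts,z,ox,nom):
    P=np.array([p(*q,z,ox) for q in pts]);nom=np.array(nom)
    f=lambda x:(P-(x[:2]+nom@np.array([[np.cos(x[2]),np.sin(x[2])],[-np.sin(x[2]),np.cos(x[2])]]))).ravel()
    r=least_squares(f,[P[:,0].mean(),P[:,1].mean(),0]);print(r.x[:2].round(1),np.degrees(r.x[2]).round(2),r.fun.round(1));return r.x
w=rack([(78,92),(88,242),(690,208)],23,250,[(40,154),(-40,154),(-40,-154)])
s=rack([(90,58),(40,207),(628,340),(663,184)],20,90,[(40,154),(-40,154),(-40,-154),(40,-154)])
for x in(w,s):
    c,si=np.cos(x[2]),np.sin(x[2])
    for y in(114,38,-38,-114): print(np.round([x[0]-si*y,x[1]+c*y],1))
# model draws on both
img={"T":T["img"].copy(),"S":S["img"].copy()}
big={k:cv2.resize(v[:,:,::-1],None,fx=5,fy=5,interpolation=cv2.INTER_CUBIC) for k,v in img.items()}
for k,c in(("T",T),("S",S)):
    for x,z in((w,23),(s,20)):
        R=np.array([[np.cos(x[2]),-np.sin(x[2])],[np.sin(x[2]),np.cos(x[2])]])
        q=[np.r_[x[:2]+R@np.array(n),z] for n in[(40,154),(-40,154),(-40,-154),(40,-154)]]
        cv2.polylines(big[k],[np.round((proj(c,q)+.5)*5).astype(int)],True,(255,0,255),1)
    for (u,v,z,h) in[(163,152,97,22),(483,140,75,27)]:
        P=p(u,v,z,250);a=np.linspace(0,6.28,60)
        for zz in(z,15): cv2.polylines(big[k],[np.round((proj(c,np.c_[P[0]+h*np.cos(a),P[1]+h*np.sin(a),a*0+zz])+.5)*5).astype(int)],True,(0,255,0),1)
    P=p(328,131,88,250)
    for zz,h in((71,24),(15,24)): cv2.polylines(big[k],[np.round((proj(c,np.c_[P[0]+h*np.cos(a),P[1]+h*np.sin(a),a*0+zz])+.5)*5).astype(int)],True,(0,255,0),1)
    for zz in(85,15): cv2.polylines(big[k],[np.round((proj(c,np.c_[cc,np.full(4,zz)])+.5)*5).astype(int)],True,(0,255,0),1)
cv2.imwrite("pics/o1.png",big["T"][825:1225,1250:2050])
cv2.imwrite("pics/o2.png",big["S"][580:1060,1230:1700])
cv2.imwrite("pics/o3.png",big["S"][1100:1600,780:1400])
E
```

```text
A [ 572.6 -104.7]
Dk [ 586.1 -183.7]
B [ 585.8 -260.5]
C [ 599.9 -338.2]
Ccorners [[612.4, -313.0], [627.1, -354.8], [587.1, -363.1], [572.6, -323.1]] [ 599.8 -338.5]
44.3 -70.5
40.8 -168.2
42.5 110.0
41.0 14.3
[ 588.4 -222.8] 5.01 [-1.3 -0.8  1.2 -0.5  0.1  1.3]
[552.8 198.8] -11.14 [-0.9 -2.8  0.1 -0.7 -0.1  1.2  1.   2.4]
[ 578.4 -109.2]
[ 585.  -184.9]
[ 591.7 -260.6]
[ 598.3 -336.4]
[574.8 310.6]
[560.1 236.1]
[545.4 161.5]
[530.7  86.9]
```

View pics/o1.png

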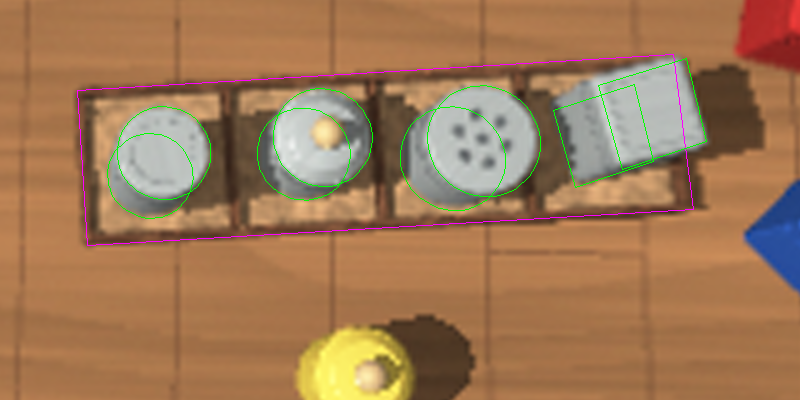

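View pics/o2.png

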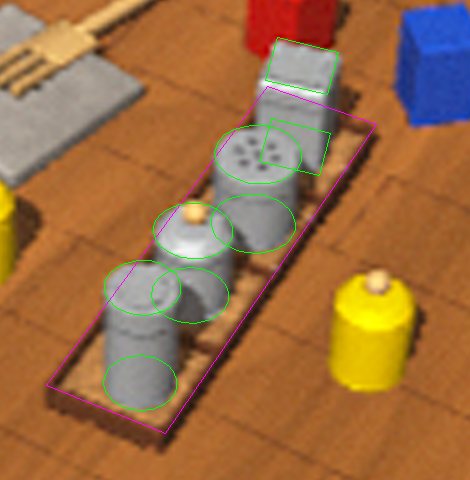

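View pics/o3.png

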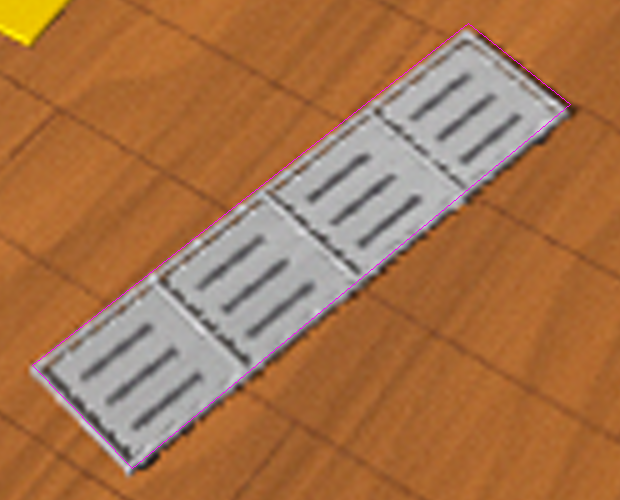

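```bash
cat > go.py <<'E'
import sys
from cell import manip
from h import *
x,y,z,yaw=map(float,sys.argv[1:5])
s=manip.read_state();R=Rm(s["eef_rot"])
d=R.T@(np.array([x,y,z])-s["eef_pos"])
Rt=Ro.from_euler('xyz',[-np.pi/2,0,np.radians(yaw)]).as_matrix()
r=np.degrees(Ro.from_matrix(R.T@Rt).as_rotvec())
print("t",round(s["clock"],2),"pos",s["eef_pos"].round(1),"F",s["wrist_force"].round(1),"gap",round(s["finger_gap"],1),"rot",np.degrees(s["eef_rot"]).round(1))
print("row",d.round(1),r.round(2))
E
python3 go.py 572.6 -104.7 170 -85
```

```text
t 1.6 pos [ 241.6 -494.1  227.5] F [-1.2 -0.2  0.2] gap 94.2 rot [ -90.    -0.  -153.9]
row [-468.4   57.5 -204.4] [  0.   -68.94   0.  ]
```

```bash
python3 -m jog '[-468,57,-204,0,-69,0,-468,57,-204,0,-69,0,-468,57,-204,0,-69,0,-468,57,-204,0,-69,0,-468,57,-204,0,-69,0,-468,57,-204,0,-69,0,-468,57,-204,0,-69,0,-468,57,-204,0,-69,0,-468,57,-204,0,-69,0,-468,57,-204,0,-69,0]' 94 20; python3 go.py 572.6 -104.7 170 -85
```

```text
clock: 2.43
eef_pos: [511.0, -176.8, 181.2]
eef_rot: [-1.57, -0.0, -1.476]
wrist_force: [0.6, -0.6, 0.7]
finger_gap: 93.9
t 2.43 pos [ 511.  -176.8  181.2] F [ 0.6 -0.6  0.7] gap 93.9 rot [-90.   -0.  -84.5]
row [-65.9  11.2  68.2] [-0.02  0.46  0.01]
```

```bash
python3 -m jog '[-63,11,66,0,0,0,-63,11,66,0,0,0,-63,11,66,0,0,0,-63,11,66,0,0,0,-63,11,66,0,0,0]'; python3 go.py 572.6 -104.7 53 -85
```

```text
clock: 2.85
eef_pos: [569.8, -110.4, 170.0]
eef_rot: [-1.571, -0.0, -1.482]
wrist_force: [-0.2, -0.2, 0.4]
finger_gap: 94.2
t 2.85 pos [ 569.8 -110.4  170. ] F [-0.2 -0.2  0.4] gap 94.2 rot [-90.   -0.  -84.9]
row [ -5.4 117.    3.4] [0.04 0.1  0.  ]
```

```bash
python3 -m jog '[-5.4,20,3.4,0,0,0,-5.4,50,3.4,0,0,0,-5.4,80,3.4,0,0,0,-5.4,105,3.4,0,0,0,-5.4,117,3.4,0,0,0,-5.4,117,3.4,0,0,0,-5.4,117,3.4,0,0,0]'; python3 go.py 572.6 -104.7 53 -85; python3 - <<'E'
from cell import manip
import cv2
for n in("top","side"):
    c=manip.camera(n);cv2.imwrite(f"pics/{n}1.png",c["img"][:,:,::-1])
a=cv2.imread("pics/side1.png");cv2.imwrite("pics/s1z.png",cv2.resize(a[80:260,180:380],None,fx=3,fy=3,interpolation=cv2.INTER_CUBIC))
E
```

```text
clock: 3.43
eef_pos: [573.0, -105.4, 54.2]
eef_rot: [-1.57, -0.0, -1.484]
wrist_force: [1.2, -0.3, 0.3]
finger_gap: 93.8
t 3.43 pos [ 573.  -105.4   54.2] F [ 1.2 -0.3  0.3] gap 93.8 rot [-90.  -0. -85.]
row [-0.8  1.2 -0.3] [-0.03 -0.01  0.01]
```

View pics/s1z.png

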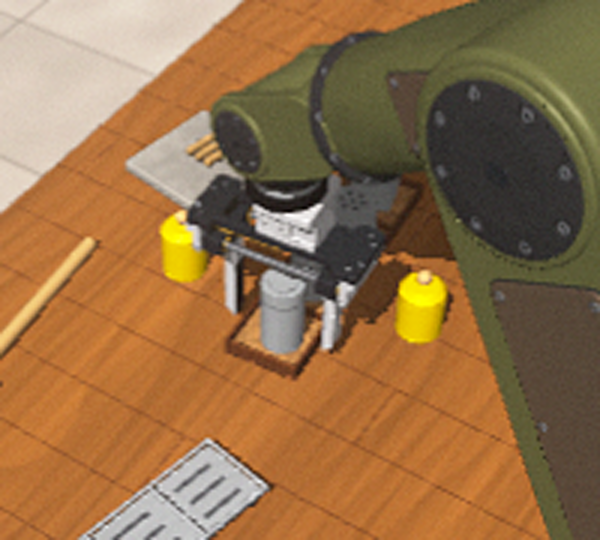

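The tin stands midway between the two open fingers, above the rack walls, with the body clear of the neighbouring tin. Closing now.

```bash
python3 -m jog '[0,0,0,0,0,0,0,0,0,0,0,0,0,0,0,0,0,0,0,0,0,0,0,0,0,0,0,0,0,0,0,0,0,0,0,0,0,0,0,0,0,0,0,0,0,0,0,0]' 38 20;  python3 go.py 574.8 310.6 130 -101.1
```

```text
clock: 4.2
eef_pos: [573.1, -104.4, 53.2]
eef_rot: [-1.571, 0.0, -1.482]
wrist_force: [1.5, 0.4, 0.2]
finger_gap: 44.1
t 4.2 pos [ 573.1 -104.4   53.2] F [1.5 0.4 0.2] gap 44.1 rot [-90.    0.  -84.9]
row [-413.2  -76.8   38.4] [-0.   16.16 -0.  ]
```

```bash
python3 -m jog '[0,-8,0,0,0,0,0,-25,0,0,0,0,0,-50,0,0,0,0,0,-72,0,0,0,0,0,-77,0,0,0,0,0,-77,0,0,0,0]' ;  python3 go.py 574.8 310.6 130 -101.1
```

```text
clock: 4.7
eef_pos: [573.6, -104.6, 131.7]
eef_rot: [-1.568, -0.001, -1.482]
wrist_force: [-0.4, 0.4, -2.3]
finger_gap: 43.9
t 4.7 pos [ 573.6 -104.6  131.7] F [-0.4  0.4 -2.3] gap 43.9 rot [-89.8  -0.1 -84.9]
row [-413.4    1.5   37.8] [-0.16 16.16  0.03]
```

```bash
python3 -m jog '[-15,0,1,0,0.5,0,-50,0,5,0,2,0,-90,0,8,0,4,0,-130,0,12,0,5,0,-170,0,15,0,7,0,-210,0,19,0,8,0,-250,0,23,0,10,0,-290,0,26,0,12,0,-330,0,30,0,14,0,-365,0,34,0,15,0]' ;  python3 go.py 574.8 310.6 130 -101.1
```

```text
clock: 5.53
eef_pos: [573.6, 264.4, 128.3]
eef_rot: [-1.573, -0.001, -1.746]
wrist_force: [0.2, 0.3, -2.8]
finger_gap: 44.0
t 5.53 pos [573.6 264.4 128.3] F [ 0.2  0.3 -2.8] gap 44.0 rot [ -90.1   -0.1 -100. ]
row [-45.7  -1.7  -6.8] [0.12 1.08 0.07]
```

```bash
python3 -m jog '[-25,0,-4,0,1,0,-42,0,-6,0,1,0,-46,0,-7,0,1,0,-46,0,-7,0,1,0,-46,0,-7,0,1,0,-46,0,-7,0,1,0,-46,0,-7,0,1,0]' ;  python3 go.py 574.8 310.6 50.2 -101.1; python3 - <<'E'
from cell import manip
import cv2
for n in("top","side"):
    c=manip.camera(n);cv2.imwrite(f"pics/{n}2.png",c["img"][:,:,::-1])
a=cv2.imread("pics/side2.png");cv2.imwrite("pics/s2z.png",cv2.resize(a[170:340,100:320],None,fx=3.5,fy=3.5,interpolation=cv2.INTER_CUBIC))
E
```

```text
clock: 6.12
eef_pos: [576.0, 307.5, 130.1]
eef_rot: [-1.571, -0.0, -1.763]
wrist_force: [-0.2, -0.7, -1.6]
finger_gap: 43.6
t 6.12 pos [576.  307.5 130.1] F [-0.2 -0.7 -1.6] gap 43.6 rot [ -90.   -0. -101.]
row [-2.9 79.9 -1.7] [0.01 0.08 0.02]
```

View pics/s2z.png

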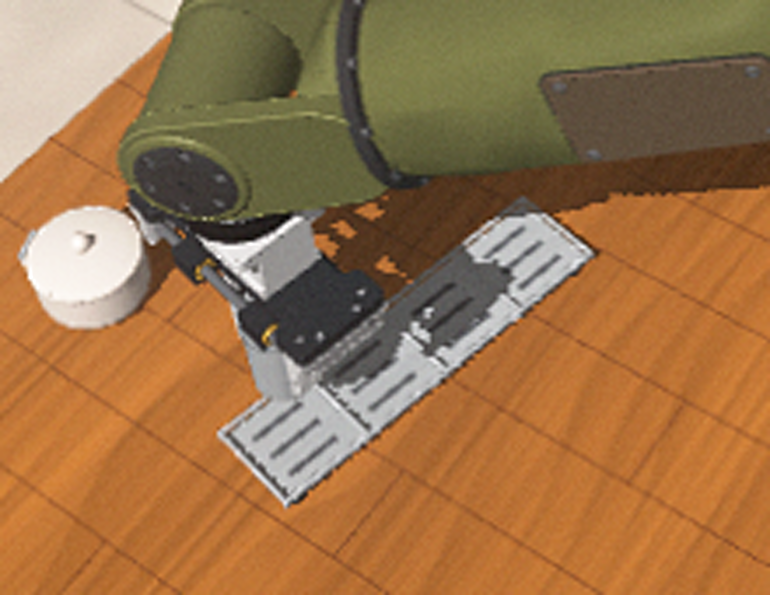

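```bash
python3 - <<'E'
from h import *
import pickle
D=pickle.load(open("d0.pkl","rb"));T=D["T"];S=D["S"]
for z in(0,60): print([at_z(T,q,z)[:2].round() for q in[(129,108),(129,130),(148,111)]])
print(tri(T,(126,106),S,(123,238)), tri(T,(128,92),S,(124,232)))
E
```

```text
[array([815., 308.]), array([753., 303.]), array([808., 256.])]
[array([791., 285.]), array([733., 280.]), array([785., 237.])]
(array([795.01287832, 291.63201279,  63.62391663]), [np.float64(0.23884775446645487), np.float64(0.2388477544664591)]) (array([815.61067781, 280.33556504,  72.25950108]), [np.float64(12.340762218165526), np.float64(12.340762218165398)])
```

```bash
python3 -m jog '[-2.9,15,-1.7,0,0,0,-2.9,35,-1.7,0,0,0,-2.9,50,-1.7,0,0,0,-2.9,62,-1.7,0,0,0,-2.9,70,-1.7,0,0,0,-2.9,74,-1.7,0,0,0,-2.9,76,-1.7,0,0,0,-2.9,77.5,-1.7,0,0,0,-2.9,77.5,-1.7,0,0,0]' ;  python3 go.py 574.8 310.6 50.2 -101.1
```

```text
clock: 6.97
eef_pos: [574.9, 311.9, 53.2]
eef_rot: [-1.57, 0.0, -1.762]
wrist_force: [-1.2, -0.2, -1.9]
finger_gap: 43.7
t 6.97 pos [574.9 311.9  53.2] F [-1.2 -0.2 -1.9] gap 43.7 rot [ -90.     0.  -100.9]
row [1.3 3.  0.2] [-0.04  0.15 -0.03]
```

Now down in small steps, with a force check.

```bash
python3 -m jog '[1,1,0,0,0,0,1,2,0,0,0,0,1,2.5,0,0,0,0,1,2.5,0,0,0,0]' ;  python3 go.py 574.8 310.6 50.2 -101.1
```

```text
clock: 7.3
eef_pos: [574.5, 310.9, 50.3]
eef_rot: [-1.571, 0.0, -1.762]
wrist_force: [-1.4, -0.3, -1.3]
finger_gap: 43.9
t 7.3 pos [574.5 310.9  50.3] F [-1.4 -0.3 -1.3] gap 43.9 rot [ -90.     0.  -100.9]
row [0.2 0.1 0.4] [-0.    0.16 -0.  ]
```

```bash
python3 -m jog '[0,0.5,0,0,0,0,0,1,0,0,0,0,0,1,0,0,0,0]' ;  python3 go.py 574.8 310.6 50.2 -101.1
```

```text
clock: 7.55
eef_pos: [574.5, 310.9, 50.2]
eef_rot: [-1.57, 0.0, -1.762]
wrist_force: [-5.2, -2.9, 7.6]
finger_gap: 44.0
t 7.55 pos [574.5 310.9  50.2] F [-5.2 -2.9  7.6] gap 44.0 rot [ -90.     0.  -100.9]
row [0.3 0.  0.3] [-0.02  0.16 -0.01]
```

Contact at TCP z = 50.2, as predicted. Releasing and rising.

```bash
python3 -m jog '[0,0,0,0,0,0,0,0,0,0,0,0,0,0,0,0,0,0,0,0,0,0,0,0,0,0,0,0,0,0]' 94 20; python3 -m jog '[0,-15,0,0,0,0,0,-50,0,0,0,0,0,-90,0,0,0,0,0,-110,0,0,0,0,0,-110,0,0,0,0]'; python3 go.py 586 -183.7 160 -85
```

```text
clock: 7.97
eef_pos: [574.5, 310.8, 49.1]
eef_rot: [-1.571, -0.0, -1.762]
wrist_force: [0.2, 0.3, 0.7]
finger_gap: 73.7
clock: 8.38
eef_pos: [576.1, 311.7, 164.9]
eef_rot: [-1.564, 0.005, -1.762]
wrist_force: [0.6, 0.3, 0.2]
finger_gap: 93.9
t 8.38 pos [576.1 311.7 164.9] F [0.6 0.3 0.2] gap 93.9 rot [ -89.6    0.3 -100.9]
row [484.5   3.3 103.7] [ -0.42 -15.94  -0.23]
```

```bash
python3 -m jog '[40,0,9,0,-2,0,80,0,18,0,-3,0,120,0,27,0,-5,0,160,0,36,0,-7,0,200,0,45,0,-9,0,240,0,52,0,-10,0,280,0,60,0,-12,0,320,0,68,0,-14,0,360,0,77,0,-16,0,400,0,86,0,-16,0]'; python3 go.py 586 -183.7 160 -85;  python3 - <<'E'
from cell import manip
import cv2
c=manip.camera("side");cv2.imwrite("pics/side3.png",c["img"][:,:,::-1])
a=c["img"][:,:,::-1];cv2.imwrite("pics/s3z.png",cv2.resize(a[130:340,120:340],None,fx=2.7,fy=2.7,interpolation=cv2.INTER_CUBIC))
E
```

```text
clock: 9.22
eef_pos: [582.4, -100.1, 158.5]
eef_rot: [-1.572, 0.0, -1.48]
wrist_force: [1.0, 0.6, 0.2]
finger_gap: 93.9
t 9.22 pos [ 582.4 -100.1  158.5] F [1.  0.6 0.2] gap 93.9 rot [-90.    0.  -84.8]
row [83.6 -1.6 -3.9] [ 0.05  0.19 -0.02]
```

View pics/s3z.png

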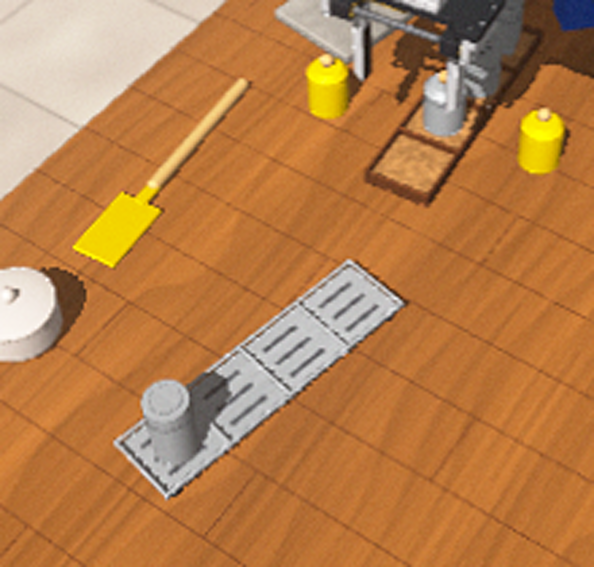

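A is upright near the middle of the leftmost bay. Next is D.

```bash
python3 -m jog '[40,0,-2,0,0,0,75,0,-4,0,0,0,84,0,-4,0,0,0,84,0,-4,0,0,0,84,0,-4,0,0,0,84,0,-4,0,0,0]'; python3 go.py 586 -183.7 53 -85
```

```text
clock: 9.77
eef_pos: [586.4, -180.9, 158.8]
eef_rot: [-1.571, 0.0, -1.482]
wrist_force: [0.5, 1.2, -0.2]
finger_gap: 93.6
t 9.77 pos [ 586.4 -180.9  158.8] F [ 0.5  1.2 -0.2] gap 93.6 rot [-90.    0.  -84.9]
row [  2.8 105.8  -0.6] [ 0.03  0.11 -0.03]
```

```bash
python3 -m jog '[2.8,20,-0.6,0,0,0,2.8,50,-0.6,0,0,0,2.8,80,-0.6,0,0,0,2.8,98,-0.6,0,0,0,2.8,106,-0.6,0,0,0,2.8,106,-0.6,0,0,0,2.8,106,-0.6,0,0,0]'; python3 -m jog '[0,0,0,0,0,0,0,0,0,0,0,0,0,0,0,0,0,0,0,0,0,0,0,0,0,0,0,0,0,0,0,0,0,0,0,0,0,0,0,0,0,0,0,0,0,0,0,0]' 42 20;  python3 go.py 560.1 236.1 130 -101.1
```

```text
clock: 10.35
eef_pos: [586.5, -184.4, 54.1]
eef_rot: [-1.57, -0.0, -1.481]
wrist_force: [0.3, 0.0, -0.1]
finger_gap: 94.3
clock: 11.02
eef_pos: [586.0, -185.1, 53.3]
eef_rot: [-1.571, -0.0, -1.483]
wrist_force: [-0.0, -0.2, 0.7]
finger_gap: 47.1
t 11.02 pos [ 586.  -185.1   53.3] F [-0.  -0.2  0.7] gap 47.1 rot [-90.   -0.  -84.9]
row [-421.9  -76.8   11.3] [-0.   16.15  0.  ]
```

```bash
python3 -m jog '[0,0,0,0,0,0,0,-8,0,0,0,0,0,-25,0,0,0,0,0,-50,0,0,0,0,0,-72,0,0,0,0,0,-77,0,0,0,0,0,-77,0,0,0,0]' ;  python3 go.py 560.1 236.1 130 -101.1
```

```text
clock: 11.6
eef_pos: [586.6, -185.3, 131.8]
eef_rot: [-1.568, -0.001, -1.482]
wrist_force: [-0.4, 0.5, -1.9]
finger_gap: 47.1
t 11.6 pos [ 586.6 -185.3  131.8] F [-0.4  0.5 -1.9] gap 47.1 rot [-89.9  -0.1 -84.9]
row [-422.1    1.3   10.8] [-0.15 16.16  0.05]
```

```bash
python3 -m jog '[-15,0,0,0,0.5,0,-50,0,1,0,2,0,-90,0,2,0,4,0,-130,0,3,0,5,0,-170,0,4,0,7,0,-210,0,5,0,8,0,-250,0,6,0,10,0,-290,0,7,0,12,0,-330,0,8,0,14,0,-370,0,9,0,16,0]' ;  python3 go.py 560.1 236.1 130 -101.1; python3 - <<'E'
from cell import manip
import cv2
c=manip.camera("side");cv2.imwrite("pics/side4.png",c["img"][:,:,::-1])
a=c["img"][:,:,::-1];cv2.imwrite("pics/s4z.png",cv2.resize(a[130:340,120:340],None,fx=2.7,fy=2.7,interpolation=cv2.INTER_CUBIC))
E
```

```text
clock: 12.43
eef_pos: [561.2, 186.1, 128.5]
eef_rot: [-1.573, -0.001, -1.764]
wrist_force: [0.9, -0.9, -1.7]
finger_gap: 47.7
t 12.43 pos [561.2 186.1 128.5] F [ 0.9 -0.9 -1.7] gap 47.7 rot [-9.01e+01 -1.00e-01 -1.01e+02]
row [-48.9  -1.6 -10.7] [0.12 0.06 0.06]
```

View pics/s4z.png

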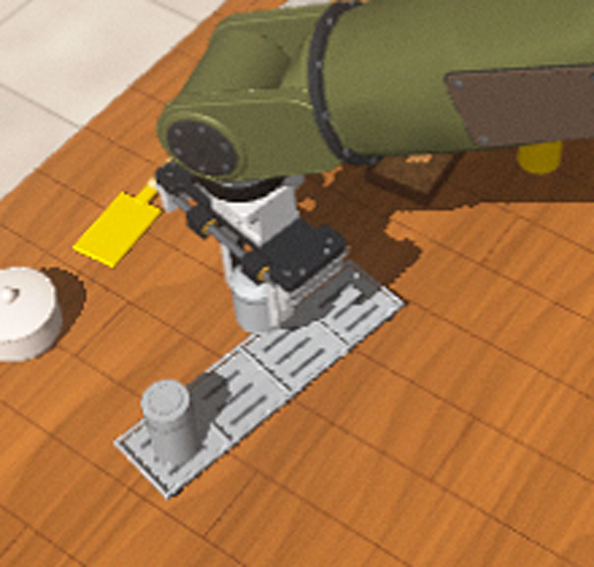

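D hangs upright in the jaws; A is undisturbed. Over the second bay.

```bash
python3 -m jog '[-25,0,-5,0,0,0,-45,0,-9,0,0,0,-51,0,-11,0,0,0,-51,0,-11,0,0,0,-51,0,-11,0,0,0,-51,0,-11,0,0,0,-51,0,-11,0,0,0]' ;  python3 go.py 560.1 236.1 53 -101.1
```

```text
clock: 13.07
eef_pos: [561.4, 235.3, 130.0]
eef_rot: [-1.571, -0.0, -1.763]
wrist_force: [-0.2, 0.1, -2.3]
finger_gap: 47.3
t 13.07 pos [561.4 235.3 130. ] F [-0.2  0.1 -2.3] gap 47.3 rot [ -90.   -0. -101.]
row [-0.5 77.  -1.4] [0.01 0.09 0.01]
```

```bash
python3 -m jog '[0,15,-1.4,0,0,0,0,35,-1.4,0,0,0,0,50,-1.4,0,0,0,0,62,-1.4,0,0,0,0,70,-1.4,0,0,0,0,74,-1.4,0,0,0,0,76,-1.4,0,0,0,0,77.5,-1.4,0,0,0,0,78.5,-1.4,0,0,0,0,79,-1.4,0,0,0]' ;  python3 go.py 560.1 236.1 50 -101.1
```

```text
clock: 13.9
eef_pos: [560.1, 236.8, 51.7]
eef_rot: [-1.57, 0.0, -1.762]
wrist_force: [-0.3, 0.0, -1.8]
finger_gap: 47.1
t 13.9 pos [560.1 236.8  51.7] F [-0.3  0.  -1.8] gap 47.1 rot [ -90.     0.  -100.9]
row [0.7 1.7 0.1] [-0.04  0.16 -0.03]
```

```bash
python3 -m jog '[0,0.5,0,0,0,0,0,1,0,0,0,0,0,1,0,0,0,0]' ;  python3 go.py 560.1 236.1 50.2 -101.1
```

```text
clock: 14.15
eef_pos: [559.9, 236.7, 50.3]
eef_rot: [-1.571, 0.0, -1.762]
wrist_force: [0.6, -0.7, -2.6]
finger_gap: 47.1
t 14.15 pos [559.9 236.7  50.3] F [ 0.6 -0.7 -2.6] gap 47.1 rot [ -90.     0.  -100.9]
row [0.6 0.1 0.3] [-0.01  0.16 -0.01]
```

```bash
python3 -m jog '[0,0.5,0,0,0,0,0,1,0,0,0,0,0,1,0,0,0,0]' ;  python3 go.py 560.1 236.1 50.2 -101.1
```

```text
clock: 14.4
eef_pos: [560.0, 236.8, 50.2]
eef_rot: [-1.57, 0.0, -1.762]
wrist_force: [-4.1, -1.2, 8.0]
finger_gap: 47.4
t 14.4 pos [560.  236.8  50.2] F [-4.1 -1.2  8. ] gap 47.4 rot [ -90.     0.  -100.9]
row [0.6 0.  0.3] [-0.02  0.16 -0.01]
```

Contact again. Releasing and rising, then the next approach to B at (585.8, -260.5).

```bash
python3 -m jog '[0,0,0,0,0,0,0,0,0,0,0,0,0,0,0,0,0,0,0,0,0,0,0,0,0,0,0,0,0,0]' 94 20; python3 -m jog '[0,-15,0,0,0,0,0,-50,0,0,0,0,0,-90,0,0,0,0,0,-110,0,0,0,0,0,-110,0,0,0,0]'; python3 go.py 585.8 -260.5 150 -85
```

```text
clock: 14.82
eef_pos: [559.9, 236.7, 49.2]
eef_rot: [-1.571, -0.0, -1.762]
wrist_force: [0.2, 0.4, 0.1]
finger_gap: 77.6
clock: 15.23
eef_pos: [561.6, 237.4, 164.6]
eef_rot: [-1.564, 0.004, -1.762]
wrist_force: [0.4, 0.1, 0.9]
finger_gap: 94.0
t 15.23 pos [561.6 237.4 164.6] F [0.4 0.1 0.9] gap 94.0 rot [ -89.6    0.2 -100.9]
row [484.3  13.4 118.1] [ -0.43 -15.94  -0.18]
```

```bash
python3 -m jog '[40,1,10,0,-2,0,80,2,20,0,-3,0,120,3,30,0,-5,0,160,4,39,0,-7,0,200,5,49,0,-9,0,240,6,59,0,-10,0,280,7,69,0,-12,0,320,8,78,0,-14,0,360,9,88,0,-16,0,400,10,98,0,-16,0]'; python3 go.py 585.8 -260.5 150 -85;  python3 - <<'E'
from cell import manip
import cv2
c=manip.camera("side");cv2.imwrite("pics/side5.png",c["img"][:,:,::-1])
a=c["img"][:,:,::-1];cv2.imwrite("pics/s5z.png",cv2.resize(a[130:340,120:340],None,fx=2.7,fy=2.7,interpolation=cv2.INTER_CUBIC))
E
```

```text
clock: 16.07
eef_pos: [579.6, -176.6, 148.3]
eef_rot: [-1.572, 0.0, -1.48]
wrist_force: [0.4, 0.4, 0.9]
finger_gap: 94.0
t 16.07 pos [ 579.6 -176.6  148.3] F [0.4 0.4 0.9] gap 94.0 rot [-90.1   0.  -84.8]
row [84.1 -1.7 -1.4] [ 0.05  0.18 -0.02]
```

View pics/s5z.png

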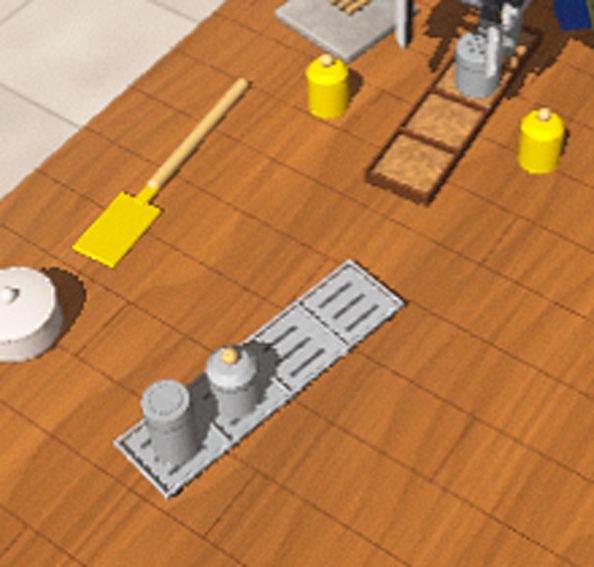

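D stands upright in the second bay. Now B.

```bash
python3 -m jog '[40,0,-1,0,0,0,75,0,-1.5,0,0,0,84,0,-1.5,0,0,0,84,0,-1.5,0,0,0,84,0,-1.5,0,0,0,84,0,-1.5,0,0,0]'; python3 go.py 585.8 -260.5 53 -85
```

```text
clock: 16.62
eef_pos: [586.1, -257.0, 148.8]
eef_rot: [-1.571, 0.001, -1.482]
wrist_force: [-0.5, -0.8, -0.2]
finger_gap: 93.8
t 16.62 pos [ 586.1 -257.   148.8] F [-0.5 -0.8 -0.2] gap 93.8 rot [-90.    0.  -84.9]
row [ 3.5 95.8 -0.6] [ 0.03  0.11 -0.04]
```

```bash
python3 -m jog '[3,15,-0.6,0,0,0,3,45,-0.6,0,0,0,3,72,-0.6,0,0,0,3,88,-0.6,0,0,0,3,96,-0.6,0,0,0,3,96,-0.6,0,0,0,3,96,-0.6,0,0,0]'; python3 -m jog '[0,0,0,0,0,0,0,0,0,0,0,0,0,0,0,0,0,0,0,0,0,0,0,0,0,0,0,0,0,0,0,0,0,0,0,0,0,0,0,0,0,0,0,0,0,0,0,0]' 48 20;  python3 go.py 545.4 161.5 130 -101.1
```

```text
clock: 17.2
eef_pos: [586.3, -260.8, 54.1]
eef_rot: [-1.57, -0.0, -1.482]
wrist_force: [-0.9, 0.5, 1.3]
finger_gap: 94.0
clock: 17.87
eef_pos: [585.8, -261.5, 53.4]
eef_rot: [-1.571, -0.0, -1.483]
wrist_force: [0.3, 0.2, 0.6]
finger_gap: 53.7
t 17.87 pos [ 585.8 -261.5   53.4] F [0.3 0.2 0.6] gap 53.7 rot [-90.   -0.  -84.9]
row [-424.9  -76.7   -3. ] [-1.000e-02  1.616e+01  0.000e+00]
```

```bash
python3 -m jog '[0,0,0,0,0,0,0,-8,0,0,0,0,0,-25,0,0,0,0,0,-50,0,0,0,0,0,-72,0,0,0,0,0,-77,0,0,0,0,0,-77,0,0,0,0]' ;  python3 go.py 545.4 161.5 130 -101.1
```

```text
clock: 18.45
eef_pos: [586.2, -261.7, 131.8]
eef_rot: [-1.568, -0.001, -1.483]
wrist_force: [0.2, 0.0, -0.7]
finger_gap: 53.7
t 18.45 pos [ 586.2 -261.7  131.8] F [ 0.2  0.  -0.7] gap 53.7 rot [-89.9  -0.1 -84.9]
row [-425.2    1.2   -3.4] [-0.15 16.16  0.07]
```

```bash
python3 -m jog '[-15,0,0,0,0.5,0,-50,0,0,0,2,0,-90,0,-1,0,4,0,-130,0,-1,0,5,0,-170,0,-2,0,7,0,-210,0,-2,0,8,0,-250,0,-3,0,10,0,-290,0,-3,0,12,0,-330,0,-3,0,14,0,-370,0,-3,0,16,0]' ;  python3 go.py 545.4 161.5 130 -101.1
```

```text
clock: 19.28
eef_pos: [548.9, 108.6, 128.6]
eef_rot: [-1.573, -0.001, -1.764]
wrist_force: [-0.2, 1.2, -2.2]
finger_gap: 53.7
t 19.28 pos [548.9 108.6 128.6] F [-0.2  1.2 -2.2] gap 53.7 rot [ -90.1   -0.  -101. ]
row [-51.3  -1.4 -13.5] [0.13 0.05 0.04]
```

```bash
python3 -m jog '[-25,0,-6,0,0,0,-45,0,-11,0,0,0,-53,0,-14,0,0,0,-53,0,-14,0,0,0,-53,0,-14,0,0,0,-53,0,-14,0,0,0,-53,0,-14,0,0,0]' ;  python3 go.py 545.4 161.5 53 -101.1
```

```text
clock: 19.87
eef_pos: [546.6, 160.3, 130.0]
eef_rot: [-1.571, -0.0, -1.763]
wrist_force: [-0.2, 0.3, -1.5]
finger_gap: 53.7
t 19.87 pos [546.6 160.3 130. ] F [-0.2  0.3 -1.5] gap 53.7 rot [ -90.   -0. -101.]
row [-1.  77.  -1.4] [0.01 0.07 0.01]
```

```bash
python3 -m jog '[-0.5,15,-1.4,0,0,0,-0.5,35,-1.4,0,0,0,-0.5,50,-1.4,0,0,0,-0.5,62,-1.4,0,0,0,-0.5,70,-1.4,0,0,0,-0.5,74,-1.4,0,0,0,-0.5,76,-1.4,0,0,0,-0.5,77.5,-1.4,0,0,0,-0.5,78.5,-1.4,0,0,0,-0.5,79,-1.4,0,0,0]' ; python3 -m jog '[0,0.5,0,0,0,0,0,1,0,0,0,0,0,1,0,0,0,0]' ;  python3 go.py 545.4 161.5 50.2 -101.1
```

```text
clock: 20.7
eef_pos: [545.4, 162.3, 51.7]
eef_rot: [-1.57, 0.0, -1.762]
wrist_force: [-0.4, 0.5, -2.2]
finger_gap: 53.9
clock: 20.95
eef_pos: [545.2, 162.3, 50.3]
eef_rot: [-1.571, 0.0, -1.762]
wrist_force: [-0.5, -0.3, -1.3]
finger_gap: 53.7
t 20.95 pos [545.2 162.3  50.3] F [-0.5 -0.3 -1.3] gap 53.7 rot [ -90.     0.  -100.9]
row [0.8 0.1 0.3] [-0.01  0.16 -0.01]
```

```bash
python3 -m jog '[0,0.5,0,0,0,0,0,1,0,0,0,0,0,1,0,0,0,0]' ;  python3 go.py 545.4 161.5 50.2 -101.1
```

```text
clock: 21.2
eef_pos: [545.3, 162.3, 50.3]
eef_rot: [-1.57, 0.0, -1.762]
wrist_force: [-5.7, -1.2, 11.8]
finger_gap: 53.5
t 21.2 pos [545.3 162.3  50.3] F [-5.7 -1.2 11.8] gap 53.5 rot [ -90.     0.  -100.9]
row [0.8 0.1 0.3] [-0.02  0.16 -0.01]
```

```bash
python3 -m jog '[0,0,0,0,0,0,0,0,0,0,0,0,0,0,0,0,0,0,0,0,0,0,0,0,0,0,0,0,0,0]' 94 20; python3 -m jog '[0,-15,0,0,0,0,0,-50,0,0,0,0,0,-90,0,0,0,0,0,-110,0,0,0,0,0,-110,0,0,0,0]'; python3 go.py 599.8 -338.3 155 -73;python3 - <<'E'
from cell import manip
import cv2
c=manip.camera("side");a=c["img"][:,:,::-1];cv2.imwrite("pics/s6z.png",cv2.resize(a[90:230,230:370],None,fx=5,fy=4.2,interpolation=cv2.INTER_CUBIC))
c=manip.camera("top");a=c["img"][:,:,::-1];cv2.imwrite("pics/t6z.png",cv2.resize(a[150:240,330:450],None,fx=6,fy=6,interpolation=cv2.INTER_CUBIC))
E
```

```text
clock: 21.62
eef_pos: [545.2, 162.3, 49.1]
eef_rot: [-1.571, -0.0, -1.762]
wrist_force: [0.3, -0.2, -0.5]
finger_gap: 83.4
clock: 22.03
eef_pos: [546.9, 162.7, 164.2]
eef_rot: [-1.564, 0.003, -1.762]
wrist_force: [0.4, -0.4, 0.1]
finger_gap: 93.9
t 22.03 pos [546.9 162.7 164.2] F [ 0.4 -0.4  0.1] gap 93.9 rot [ -89.6    0.2 -100.9]
row [481.9   8.8 146.9] [ -0.44 -27.94  -0.08]
```

View pics/s6z.png

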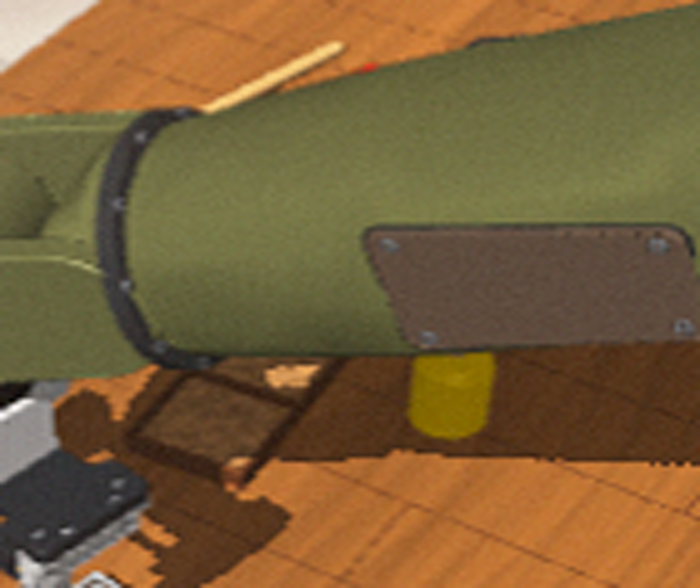

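View pics/t6z.png

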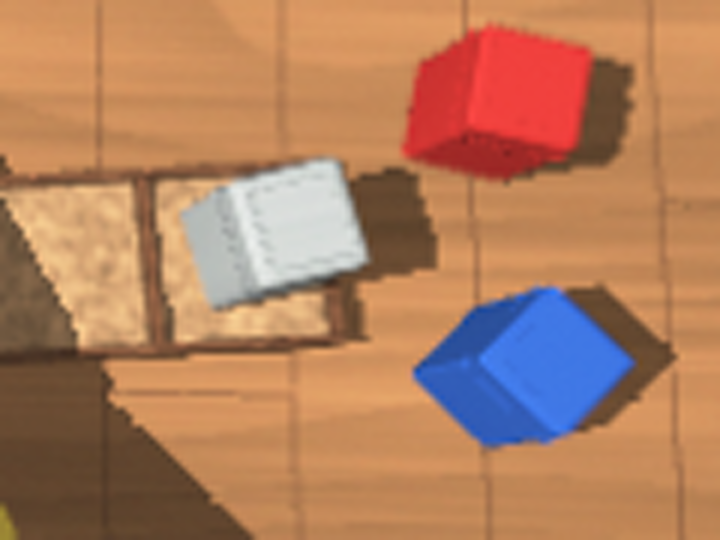

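```bash
python3 - <<'E'
from h import *
import pickle
T=pickle.load(open("d0.pkl","rb"))["T"]
q=[(232,187),(336,157),(369,262),(258,294)]
P=np.array([at_z(T,(330+(u+.5)/6-.5,150+(v+.5)/6-.5),85)[:2] for u,v in q])
nom=23*np.array([(1,1),(1,-1),(-1,-1),(-1,1)])
f=lambda x:(P-(x[:2]+nom@np.array([[np.cos(x[2]),np.sin(x[2])],[-np.sin(x[2]),np.cos(x[2])]]))).ravel()
r=least_squares(f,[600,-338,.2]);print(r.x[:2],np.degrees(r.x[2]),r.fun.round(1))
q=[(180,215),(216,308)]
P=np.array([at_z(T,(330+(u+.5)/6-.5,150+(v+.5)/6-.5),15)[:2] for u,v in q]);d=P[0]-P[1];print(P,np.linalg.norm(d),np.degrees(np.arctan2(d[1],d[0])))
E
```

```text
[ 599.79507405 -336.67903972] 15.600300064894357 [-1.4 -2.5 -0.5  0.3  1.7  1.3  0.1  0.9]
[[ 615.1656545  -311.57530141]
 [ 575.08991108 -325.88015702]] 42.55225146547259 19.64379401170405
```

```bash
python3 -m jog '[40,0,12,0,-3,0,80,1,24,0,-6,0,120,2,36,0,-9,0,160,3,48,0,-12,0,200,4,60,0,-15,0,240,5,72,0,-18,0,280,6,85,0,-21,0,320,7,97,0,-24,0,360,7,109,0,-27,0,395,8,120,0,-28,0]'; python3 go.py 599.5 -337.5 155 -73;  python3 - <<'E'
from cell import manip
import cv2
c=manip.camera("side");a=c["img"][:,:,::-1];cv2.imwrite("pics/s7z.png",cv2.resize(a[130:340,120:340],None,fx=2.7,fy=2.7,interpolation=cv2.INTER_CUBIC))
E
```

```text
clock: 22.97
eef_pos: [587.2, -250.6, 149.2]
eef_rot: [-1.573, 0.002, -1.271]
wrist_force: [1.2, 0.5, -0.2]
finger_gap: 94.1
t 22.97 pos [ 587.2 -250.6  149.2] F [ 1.2  0.5 -0.2] gap 94.1 rot [-90.1   0.1 -72.8]
row [ 86.6  -6.  -14. ] [ 0.11  0.2  -0.1 ]
```

View pics/s7z.png

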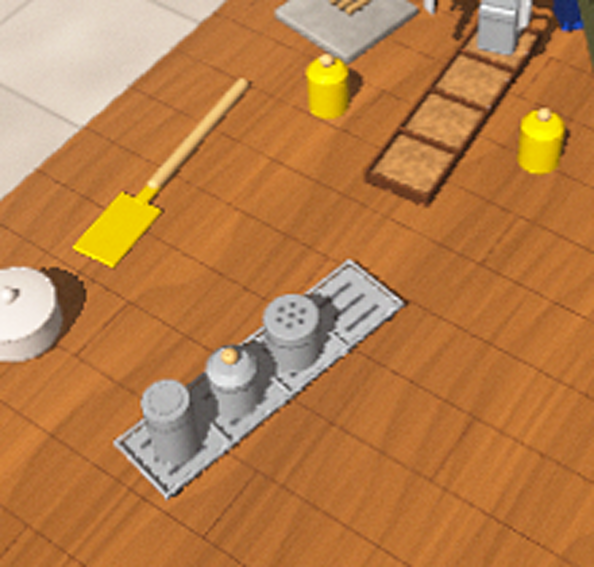

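A, D and B stand in order in the three left bays. Last is C.

```bash
python3 -m jog '[40,0,-7,0,0,0,75,-3,-13,0,0,0,86,-5,-14,0,0,0,86,-5,-14,0,0,0,86,-5,-14,0,0,0,86,-5,-14,0,0,0,86,-5,-14,0,0,0]'; python3 go.py 599.5 -337.5 53 -73
```

```text
clock: 23.6
eef_pos: [599.9, -333.1, 155.7]
eef_rot: [-1.571, 0.001, -1.272]
wrist_force: [0.3, 0.6, 0.8]
finger_gap: 94.0
t 23.6 pos [ 599.9 -333.1  155.7] F [0.3 0.6 0.8] gap 94.0 rot [-90.    0.  -72.9]
row [  4.1 102.7  -1.6] [ 0.03  0.14 -0.05]
```

```bash
python3 -m jog '[4,15,-1.6,0,0,0,4,45,-1.6,0,0,0,4,75,-1.6,0,0,0,4,93,-1.6,0,0,0,4,102,-1.6,0,0,0,4,102.7,-1.6,0,0,0,4,102.7,-1.6,0,0,0]'; python3 -m jog '[0,0,0,0,0,0,0,0,0,0,0,0,0,0,0,0,0,0,0,0,0,0,0,0,0,0,0,0,0,0,0,0,0,0,0,0,0,0,0,0,0,0,0,0,0,0,0,0]' 40 20;  python3 go.py 530.7 86.9 130 -101.1
```

```text
clock: 24.18
eef_pos: [599.7, -338.8, 53.7]
eef_rot: [-1.571, -0.0, -1.273]
wrist_force: [-0.3, 0.6, 1.2]
finger_gap: 94.1
clock: 24.85
eef_pos: [599.6, -338.9, 53.6]
eef_rot: [-1.571, -0.0, -1.273]
wrist_force: [0.3, 0.7, 1.2]
finger_gap: 45.6
t 24.85 pos [ 599.6 -338.9   53.6] F [0.3 0.7 1.2] gap 45.6 rot [-90.   -0.  -72.9]
row [-427.3  -76.4   59. ] [-2.000e-02  2.816e+01  0.000e+00]
```

```bash
python3 -m jog '[0,0,0,0,0,0,0,-8,0,0,0,0,0,-25,0,0,0,0,0,-50,0,0,0,0,0,-72,0,0,0,0,0,-77,0,0,0,0,0,-77,0,0,0,0]' ;  python3 go.py 530.7 86.9 130 -101.1
```

```text
clock: 25.43
eef_pos: [600.0, -339.3, 132.3]
eef_rot: [-1.569, -0.002, -1.273]
wrist_force: [-0.5, -0.3, -1.3]
finger_gap: 46.2
t 25.43 pos [ 600.  -339.3  132.3] F [-0.5 -0.3 -1.3] gap 46.2 rot [-89.9  -0.1 -72.9]
row [-427.8    1.5   58.8] [-0.14 28.16  0.1 ]
```

```bash
python3 -m jog '[-15,0,2,0,1,0,-50,0,7,0,3,0,-90,0,12,0,6,0,-130,0,18,0,9,0,-170,0,23,0,12,0,-210,0,29,0,15,0,-250,0,34,0,18,0,-290,0,40,0,21,0,-330,0,45,0,24,0,-370,0,51,0,27,0]' ;  python3 go.py 530.7 86.9 130 -101.1
```

```text
clock: 26.27
eef_pos: [538.2, 31.5, 129.0]
eef_rot: [-1.573, -0.0, -1.747]
wrist_force: [0.1, -0.4, -1.9]
finger_gap: 45.8
t 26.27 pos [538.2  31.5 129. ] F [ 0.1 -0.4 -1.9] gap 45.8 rot [ -90.1   -0.  -100.1]
row [-53.2  -1.  -17.1] [0.13 1.   0.02]
```

```bash
python3 -m jog '[-25,0,-8,0,1,0,-45,0,-14,0,1,0,-54,0,-17,0,1,0,-54,0,-17,0,1,0,-54,0,-17,0,1,0,-54,0,-17,0,1,0,-54,0,-17,0,1,0]' ;  python3 go.py 530.7 86.9 53 -101.1
```

```text
clock: 26.85
eef_pos: [532.5, 84.6, 130.3]
eef_rot: [-1.571, -0.0, -1.763]
wrist_force: [0.5, 0.8, -3.0]
finger_gap: 46.0
t 26.85 pos [532.5  84.6 130.3] F [ 0.5  0.8 -3. ] gap 46.0 rot [ -90.   -0. -101.]
row [-1.9 77.3 -2.1] [0.02 0.07 0.01]
```

```bash
python3 -m jog '[-1.5,15,-2,0,0,0,-1.5,35,-2,0,0,0,-1.5,50,-2,0,0,0,-1.5,62,-2,0,0,0,-1.5,70,-2,0,0,0,-1.5,74,-2,0,0,0,-1.5,76,-2,0,0,0,-1.5,77.5,-2,0,0,0,-1.5,78.5,-2,0,0,0,-1.5,79,-2,0,0,0]' ; python3 -m jog '[0,0.5,0,0,0,0,0,1,0,0,0,0,0,1,0,0,0,0]' ;  python3 go.py 530.7 86.9 50.2 -101.1
```

```text
clock: 27.68
eef_pos: [530.9, 87.8, 51.9]
eef_rot: [-1.57, 0.0, -1.762]
wrist_force: [0.5, 0.2, -0.9]
finger_gap: 46.4
clock: 27.93
eef_pos: [530.7, 87.7, 50.6]
eef_rot: [-1.571, 0.0, -1.762]
wrist_force: [-0.4, 0.1, -1.3]
finger_gap: 46.0
t 27.93 pos [530.7  87.7  50.6] F [-0.4  0.1 -1.3] gap 46.0 rot [ -90.     0.  -100.9]
row [0.8 0.4 0.2] [-0.01  0.16 -0.  ]
```

```bash
python3 -m jog '[0,0.5,0,0,0,0,0,1,0,0,0,0,0,1,0,0,0,0]' ;  python3 go.py 530.7 86.9 50.2 -101.1
```

```text
clock: 28.18
eef_pos: [530.7, 87.8, 50.5]
eef_rot: [-1.571, 0.0, -1.762]
wrist_force: [-6.1, -0.3, 11.0]
finger_gap: 46.2
t 28.18 pos [530.7  87.8  50.5] F [-6.1 -0.3 11. ] gap 46.2 rot [ -90.     0.  -100.9]
row [0.9 0.3 0.2] [-0.02  0.16 -0.01]
```

Releasing, rising, and backing off so the rack is visible from both cameras.

```bash
python3 -m jog '[0,0,0,0,0,0,0,0,0,0,0,0,0,0,0,0,0,0,0,0,0,0,0,0,0,0,0,0,0,0]' 94 20; python3 -m jog '[0,-15,0,0,0,0,0,-50,0,0,0,0,0,-90,0,0,0,0,0,-120,0,0,0,0,0,-120,0,0,0,0]'; python3 -m jog '[40,0,0,0,0,0,80,0,0,0,0,0,120,0,0,0,0,0,160,0,0,0,0,0,200,0,0,0,0,0,240,0,0,0,0,0,260,0,0,0,0,0,260,0,0,0,0,0,260,0,0,0,0,0]'; python3 - <<'E'
from cell import manip
from h import *
import pickle
T=manip.camera("top");S=manip.camera("side")
pickle.dump((T,S),open("d1.pkl","wb"))
for c,n,(a,b,l,r) in((T,"t8",(155,255,80,240)),(S,"s8",(190,340,150,290))):
    cv2.imwrite(f"pics/{n}.png",cv2.resize(c["img"][a:b,l:r,::-1],None,fx=5 if n=="t8" else 4,fy=5 if n=="t8" else 4,interpolation=cv2.INTER_CUBIC))
x=[552.8,198.8,np.radians(-11.14)]
for n,h in(("tin_a_mid",41),("tin_b_mid",30),("tin_c_mid",35),("tin_d_mid",40)):
    for k,c in(("T",T),("S",S)):
        for t in manip.tip_of(n,c)[:5]:
            p=at_z(c,t["xy"],12+h)[:2]-x[:2]
            co,si=np.cos(x[2]),np.sin(x[2])
            q=np.array([co*p[0]+si*p[1],-si*p[0]+co*p[1]])
            if abs(q[0])<60 and abs(q[1])<170: print(n,k,round(t["score"],2),q.round(1))
E
```

```text
clock: 28.6
eef_pos: [530.6, 87.7, 49.5]
eef_rot: [-1.571, 0.0, -1.762]
wrist_force: [0.1, -0.3, -0.7]
finger_gap: 76.4
clock: 29.02
eef_pos: [532.8, 88.0, 175.7]
eef_rot: [-1.562, 0.003, -1.762]
wrist_force: [0.7, 0.2, 0.4]
finger_gap: 94.1
clock: 29.77
eef_pos: [480.9, -168.2, 169.0]
eef_rot: [-1.571, 0.0, -1.764]
wrist_force: [-0.2, 0.5, 0.0]
finger_gap: 94.0
tin_a_mid T 0.6 [  3.3 112.3]
tin_a_mid S 0.62 [ -2.9 111. ]
tin_b_mid T 0.81 [  6.5 -32.2]
tin_b_mid S 0.73 [ -1.8 -31.6]
tin_c_mid T 0.97 [   2.  -113.9]
tin_c_mid S 0.68 [  -0.2 -103.4]
tin_d_mid T 0.94 [-4.5 37.3]
tin_d_mid S 0.68 [  -4.4 -105.6]
tin_d_mid S 0.58 [-0.1 37.8]
```

View pics/t8.png

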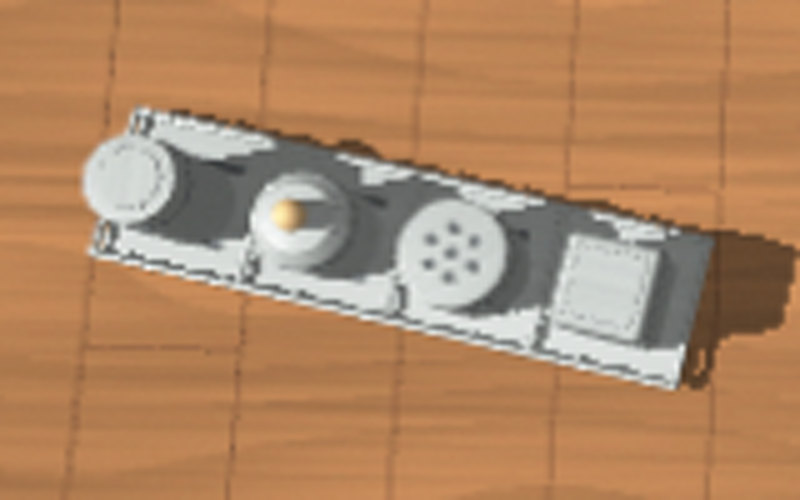

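View pics/s8.png

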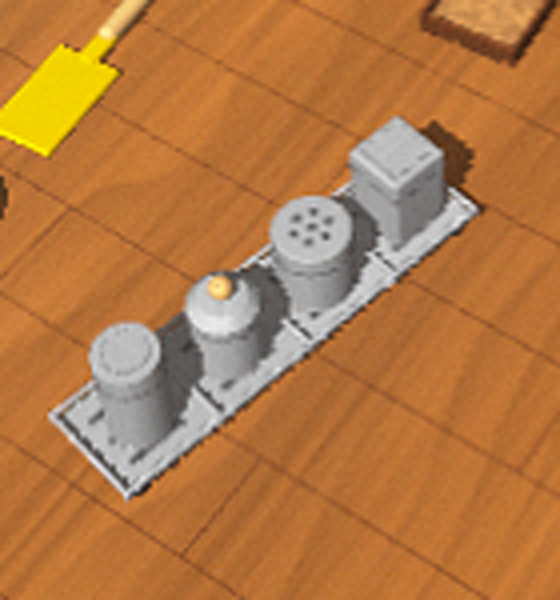

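```bash
python3 - <<'E'
from h import *
import pickle
T,S=pickle.load(open("d1.pkl","rb"));x=[552.8,198.8,np.radians(-11.14)]
co,si=np.cos(x[2]),np.sin(x[2])
def q(c,uv,z):
    p=at_z(c,uv,z)[:2]-x[:2];return np.round([co*p[0]+si*p[1],-si*p[0]+co*p[1]],1)
for n,t,s,z in(("A",(129,179),(125,352),94),("D",(288,214),(219,286),84),("B",(452,252),(312,230),72),("C",(606,288),(397,154),82)):
    print(n,q(T,(80+(t[0]+.5)/5-.5,155+(t[1]+.5)/5-.5),z),q(S,(150+(s[0]+.5)/4-.5,190+(s[1]+.5)/4-.5),z))
E
```

```text
A [ -1.7 112.6] [ -2.6 113.9]
D [-0.9 39.7] [-1.2 39.5]
B [ -0.8 -37.3] [ -4.3 -35.2]
C [  -2.1 -115.1] [  -5.  -111.5]
```

All four tins are within about 5 mm of their bay centres in both views, upright and in the right order. The robot is clear of everything, so I'm handing in.

```bash
python3 -c "
from cell import manip
print(manip.sign_off())"
```

```text
the job is handed in; nothing more can be done
None
```

The four tins now stand in the steel rack, one to a bay and in their old order from left to right: tall plain (A), knobbed (D), shaker (B), square (C). The job was handed in at about 30 s on the robot's clock, and sign-off reported no verdict. Each tin was lowered until the wrist showed it resting on the bay floor (about 8–12 N), then released.

- **Final position:** measured from the lids, every tin is within about 5 mm of its bay centre in both camera views. All of them look upright, and the gripper is open and clear.
- **Disagreements:** for tin B, the networks' point finder put the centre about 6 mm off along and across the rack. In the side view it put C about 11 mm off along the rack, and it also took C for the knobbed tin. I trusted the lid measurements, which agreed between the two views to about 4 mm. Either way, all the readings of the tins' own places are inside the 16 mm limit.

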